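# Dry-fit the double lid of a deburring drum and lift the outer lid off alone

## Task

Check how the new red seal fits on the deburring drum: first swing the tipped drum upright against its level stop (it has a lever at its side), then pick up the nested pair of lids by the inner lid's threaded stud, set the pair on the drum until the inner lid sits fully home (lower it, do not drop it) and let go. Then lift the outer lid alone (its black collar is there to grip), completely clear of the stud, leaving the inner lid seated and undisturbed so that the seal can be looked at. Finish while still holding the outer lid level and still in the air above the drum, and do not shift the tools lying about.

Things in the scene. Friction and masses are not known exactly. Their poses are not given: they have to be found in the camera images.
- cradle: blue metal cradle fixed to the bench (place and yaw vary): base plate 150 x 176 x 10 mm, two upright cheeks (outer faces 76 mm either side of the middle, tops at 118 mm). Origin: centre of its underside. Its y axis is parallel to the drum's pivot, which runs 95 mm above the origin; at yaw 0 its x axis points away from the robot
- drum (a joint): tilt of the grey drum in the cradle, rad: 0 = upright against a hard stop; positive = mouth tipped to the cradle's -x side (towards the robot), at most 0.8. It starts tipped; pivot friction (0.4 N m, about 4 N at the lever knob) keeps it where it is left
- lever_knob (a point): centre of the 26 mm black ball on the drum's tilting lever (10 mm rod fixed to the drum, in a plane 106 mm to the cradle's +y side). It moves on a 100 mm arc about the pivot. With the drum tipped by t the lever leans 0.785 - t rad from vertical to the cradle's +x side: swinging the drum upright moves the knob to +x and down
- drum_mouth (a point): centre of the drum's mouth, level with the rim's top; z axis points out of the mouth along the drum's axis. 60 mm from the pivot, so 155 mm above the bench with the drum upright. Grey drum: outer diameter 104 mm, bore 96 mm, 120 mm high
- inner_lid: inner lid, 0.28 kg, stands on the bench under the outer lid. Origin: centre of underside, z up. Black plug 88 mm wide, 12 mm high, foot tapered to 76 mm; red seal, diameter 102 mm, z 12 to 16.5 mm, rests on the drum's rim; steel disc to z = 20; brass threaded stud, diameter 14 mm, to z = 72. Fully home its origin is 12 mm below drum_mouth (143 mm above the bench), 3 mm play all round
- outer_lid: grey steel outer lid, 0.16 kg, diameter 118 mm, lies loose on the inner lid. Origin: centre of the underside of its 4 mm disc (nested: 20 mm above the inner lid's origin). Skirt 12 mm down; 18 mm hole for the stud; round black collar, diameter 40 mm, z 4 to 22 mm; 30 mm of stud stand above it. Lifting the stud carries both lids, lifting the collar the outer lid alone
- caliper: digital caliper lying on the bench, 240 mm long; leave alone
- pliers: red-handled pliers lying on the bench behind the cradle, 190 mm long; leave alone
- angle_gauge: small cube-shaped white and black angle gauge, 36 x 62 x 59 mm; leave alone

How it is judged:
By the outcome, as a careful person would: the job done as asked, in the order asked, and still so for the second after the job is handed in, while the arm keeps its last pose, push and grip.
It also fails if it takes over 62 s, if anything falls off the work surface, if the arm or the gripper's body presses on something with over 40 N, if the wrist force passes 120 N, or if a joint passes its speed limit or range.

## Robot

A 7-joint arm with a two-finger parallel gripper is mounted at the origin on a cart in front of the work surface, level with it; the furniture and walls round the work are solid. World frame = base frame: x ahead of the robot, y to its left, z up, the work surface at z = 0. Lengths are in m, angles in rad, forces in N, time in s.
With the tool pointing down it reaches from about 0.4 to 0.875 m from the base axis. Payload 4.4 kg.
Tool frame: the origin (TCP) lies midway between the tips of the shut fingers; the grasp point (between the pads) lies 19 mm behind it; z points along the fingers, y is the line along which they close (so a half turn about z gives the same grasp; the last joint's range is limited). The gripper opens to 85 mm and grips with 20 to 120 N. Pads are 22 mm wide; open, the fingers measure 114 mm over their backs; the gripper's body (76 mm by 85 mm) begins 54 mm behind the grasp point. The pads swing forward as they close: fully open they stand 13 mm farther back than shut.
Start: joints at [-1.331, 0.628, 0.038, 1.517, -0.027, 0.996, -0.02], TCP at [0.196, 0.62, 0.231] pointing down, gripper open.
Joint ranges: [-3.06, 3.06], [-0.37, 2.12], [-1.25, 1.32], [0.18, 2.47], [-1.1, 4.24], [0.23, 1.98], [-2.94, 2.94]. Speed limits (rad/s): [2.57, 2.57, 3.14, 3.14, 3.14, 3.14, 3.14].

## Interface

Orientations are given as a unit quaternion [w, x, y, z].
In Python, from rig import monitor, eyes, ticket gives the robot as it stands. The module is installed in compiled form; this text tells all that it offers.
- The arm moves only by the shell command python3 -m inch 'ROWS'. ROWS is JSON, a list that holds one entry, the list of rows, each a list of 7 numbers: the opening, from -1 (shut) to 1 (fully open), then the shift along the tool's x, y, z in cm, then the turn, a rotation vector about the tool's x, y, z in degrees. In form: [[[grip, tx, ty, tz, ax, ay, az], ...]]. A call has 1 to 8 rows; each row shifts and turns the commanded pose from where the row before left it, along the tool's axes as they then stand; what a row does not reach is not made up. A row lasts 1/8 s, in which the tool goes at most 62.5 mm and 10.7 degrees, less where a joint would pass 70% of its speed; a pose out of reach is approached as far as the arm can. A call is refused whole if a number of a shift passes 6.25 or a number of a turn 10.7, either way. A call with a gripper value outside its range is refused whole. The fingers move at their own pace and stop on an object; the grip force is fixed at half the most. Time passes only in rows, so rows that do not move let the fingers close. It gives the time, the measured TCP pose, the force, the opening and the grip force at its end, in the units of the state.
- monitor.get_obs(): the state, without advancing time (a new reading comes with each control period).
- eyes.read_camera(name): name is "scene" or "top" or "wrist"; returns a dict with "color" (480x640x3 uint8, red, green, blue), "depth" (480x640 float32, m along the optical axis (not along the pixel's ray), 0 where there is no reading), "fx", "fy", "cx", "cy" (pixels), "xyz" and "orientation" of the camera in the world. Camera axes: x right, y down, z forward; pixel columns grow to the right and rows downward; lengths in m; the calibration is good to about 2 mm. A picture is of the moment at which its call begins.
- ticket.hand_in(): hands the job in; it is judged then, once.
The state is a dict: "clock": time; "q": joint angles; "joint_vel": joint speeds; "effort": joint torques, N m; "position": TCP position; "tool_rot": TCP orientation; "force": force on the tool from outside, world axes, zero at the start; "wrist_torque": the same for the moment, N m; "grip_width": finger opening in m; "grip_force": force on a finger pad.
Only numpy, scipy, OpenCV 4.12 (cv2) and the standard library are available. Lean on these libraries where they do the work, as an engineer would, in place of code of your own. Each camera call takes 0.05 s, during which the arm holds its last target. There are 200 camera calls.

## Working session

There is one attempt and no reset: what is moved stays moved. The work goes in short steps, Python scripts to look and compute and a shell command to move; the robot and the scene stay as the last step left them, time stands still between calls to the robot, and variables do not carry over. Pictures are saved under pics/ and viewed, at most 10 in all, crops included, and the job is handed in when it is done.

```bash
mkdir -p pics; cat > h.py <<'E'
import numpy as np, cv2
from scipy.spatial.transform import Rotation as R
from rig import monitor, eyes, ticket
def cam(n,save=None):
    c=eyes.read_camera(n)
    if save: cv2.imwrite('pics/'+save,c['color'][:,:,::-1])
    return c
def rot(q): return R.from_quat([q[1],q[2],q[3],q[0]]).as_matrix()
def cloud(c):
    v,u=np.mgrid[0:480,0:640]; d=c['depth']
    p=np.stack([(u-c['cx'])/c['fx']*d,(v-c['cy'])/c['fy']*d,d],-1)
    return p@rot(c['orientation']).T+np.array(c['xyz'])
E
python3 - <<'E'
from h import *
for n in ('scene','top'):
    c=cam(n,n+'1.png'); np.save(n+'.npy',cloud(c)); print(n,c['xyz'],c['orientation'],c['fx'])
o=monitor.get_obs(); print(o)
E
```

```text
scene [ 0.11339359 -1.01280662  0.65449526] [-0.49168759  0.83488376 -0.21977406  0.11363004] 595.5500127763539
top [ 0.31113961 -0.19423619  1.17206455] [ 0.06995071 -0.69685177  0.71047761 -0.06874642] 548.8429600470331
{'clock': 0.1, 'q': array([-1.33081012,  0.62927039,  0.03842663,  1.5182901 , -0.02699288,
        0.99625686, -0.01999618]), 'joint_vel': array([ 0.00094637, -0.0035861 ,  0.00072392, -0.00249411, -0.00040623,
       -0.00015473,  0.00088185]), 'effort': array([ 2.81133398e-03, -5.64522600e+01,  1.23049144e+00, -1.93968022e+01,
        1.12975010e-02,  5.50476601e-03,  7.15913046e-06]), 'position': array([0.19547258, 0.61932487, 0.23046276]), 'tool_rot': array([-1.23274824e-04,  1.52287269e-01,  9.88335904e-01, -8.44699923e-04]), 'force': array([ 0.40948351, -0.31314664, -0.95692623]), 'wrist_torque': array([-0.01370341, -0.03912653,  0.02514849]), 'grip_force': 0.0, 'grip_width': 0.08508799154546359}
```

View pics/scene1.png

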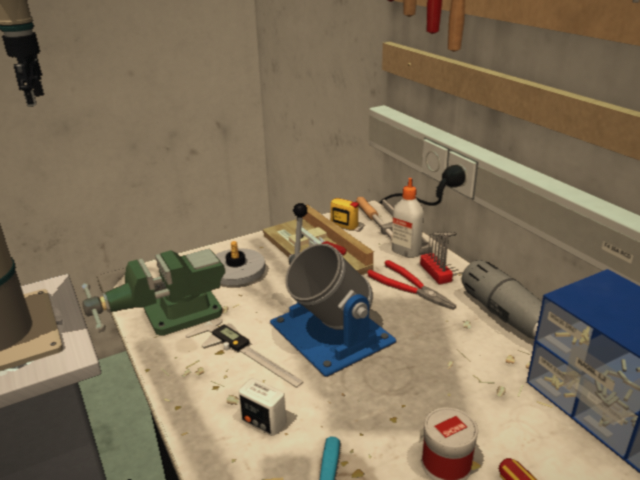

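View pics/top1.png

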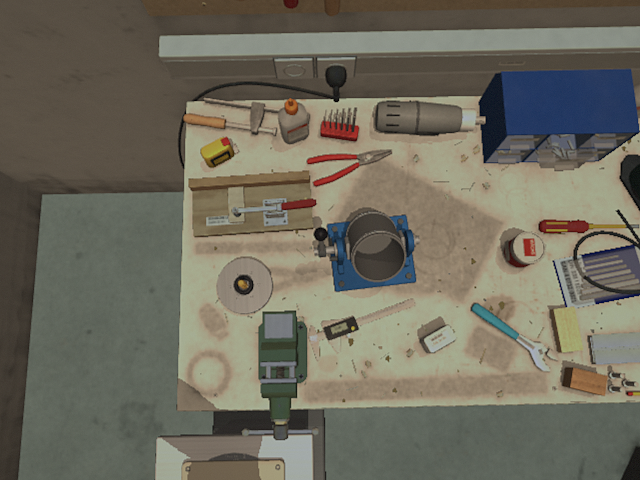

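The scene picture shows the drum tipped toward the robot with its lever knob at (299,210) and the nested lids at (237,262). In the top view, the lids' stud is at (243,284), the knob at (320,234) and the cradle around (372,252). The vise (283,350), caliper (360,320) and gauge (437,337) lie nearer the robot.

```bash
python3 - <<'E'
from h import *
P=np.load('top.npy'); im=cv2.imread('pics/top1.png'); S=np.load('scene.npy')
b,g,r=[im[:,:,i].astype(int) for i in range(3)]
v,u=np.mgrid[0:480,0:640]
print('bench z',np.median(P[225:260,440:480,2]), 'scene', np.median(S[400:420,340:380,2]))
m=(b>r+60)&(abs(P[:,:,2]-.01)<.006)&(u>310)&(u<430)&(v>200)&(v<300)
q=P[m][:,:2].astype(np.float32); print(m.sum(),cv2.minAreaRect(q*1000))
def box(n,A,u0,u1,v0,v1,z0,z1):
    s=A[v0:v1,u0:u1].reshape(-1,3); s=s[(s[:,2]>z0)&(s[:,2]<z1)]
    print(n,len(s),'med',np.median(s,0).round(4),'min',s.min(0).round(4),'max',s.max(0).round(4)); return s
k=box('knob',P,308,334,222,246,.14,.25)
box('knobS',S,290,308,202,218,.14,.3)
l=box('outer disc',P,210,280,250,320,.018,.03)
print(cv2.minEnclosingCircle((l[:,:2]*1000).astype(np.float32)))
c=box('collar',P,225,260,265,305,.034,.05); print(c.mean(0))
s=box('stud',P,225,260,265,305,.06,.09)
def fit(pts,r0,p0):
    from scipy.optimize import least_squares
    return least_squares(lambda p:np.linalg.norm(pts-p,axis=1)-r0,p0,loss='soft_l1',f_scale=.001).x
print('knob fit',fit(k,.013,k.mean(0)-[0,0,.01]))
ks=S[202:218,290:308].reshape(-1,3); ks=ks[np.linalg.norm(ks-np.median(k,0),axis=1)<.04]; print(len(ks)); print(fit(ks,.013,ks.mean(0)))
box('vise',P,255,310,305,440,.02,.4); box('clampboard',P,190,320,170,240,.005,.3)
E
```

```text
bench z -0.00033047117220241784 scene -0.0003535176843290633
752 ((519.861083984375, -293.49310302734375), (146.466552734375, 172.3541259765625), 5.68048095703125)
knob 183 med [ 0.52  -0.186  0.202] min [ 0.5105 -0.197   0.141 ] max [ 0.5342 -0.1731  0.2092]
knobS 176 med [ 0.5196 -0.1924  0.1983] min [ 0.5109 -0.2005  0.1808] max [ 0.5354 -0.1756  0.207 ]
outer disc 2166 med [ 0.4514 -0.0231  0.0236] min [ 0.3944 -0.08    0.0181] max [0.5114 0.0364 0.0298]
((453.1570739746094, -22.002086639404297), 59.07819366455078)
collar 201 med [ 0.4518 -0.0236  0.0415] min [ 0.4341 -0.042   0.0343] max [ 0.4718 -0.0025  0.0493]
[ 0.45246249 -0.02305835  0.04139907]
stud 40 med [ 0.4529 -0.0233  0.0701] min [ 0.4461 -0.0289  0.0625] max [ 0.4597 -0.0169  0.0757]
knob fit [ 0.52334151 -0.18592263  0.19349482]
176
[ 0.52401906 -0.18489449  0.19357625]
vise 3967 med [ 0.2911 -0.1027  0.1019] min [ 0.1505 -0.1573  0.02  ] max [ 0.4105 -0.0458  0.1226]
clampboard 7187 med [ 0.6272 -0.0395  0.0204] min [ 0.5119 -0.1844  0.005 ] max [0.7094 0.0955 0.2092]
```

```bash
cat >> h.py <<'E'
def to(p,yaxis=None):
    """tool-frame shift (cm) and turn (deg) to reach TCP p, tool down, tool y along yaxis"""
    o=monitor.get_obs(); T=rot(o['tool_rot'])
    y=np.array(yaxis if yaxis is not None else T[:2,1]); y=np.r_[y/np.linalg.norm(y),0]; z=np.array([0,0,-1.])
    G=np.stack([np.cross(y,z),y,z],1)
    print('t',round(o['clock'],2),'pos',o['position'].round(4),'F',o['force'].round(1),'w',round(o['grip_width'],4),'gf',round(o['grip_force'],1),'q',o['q'].round(2))
    print(' shift now-axes',(T.T@(np.array(p)-o['position'])*100).round(2),'shift goal-axes',(G.T@(np.array(p)-o['position'])*100).round(2),'turn',np.degrees(R.from_matrix(T.T@G).as_rotvec()).round(2))
E
python3 -m inch '[[[0.2,0,0,-3.5,0,0,-7.7],[0.2,0,0,-3.5,0,0,-7.7],[0.2,0,0,0,0,0,-7.7],[0.2,-2.7,-4.9,0,0,0,0],[0.2,-2.7,-4.9,0,0,0,0],[0.2,-2.7,-4.9,0,0,0,0],[0.2,-2.7,-4.9,0,0,0,0],[0.2,-2.7,-4.9,0,0,0,0]]]'
python3 -m inch '[[[0.2,-2.7,-4.9,0,0,0,0],[0.2,-2.7,-4.9,0,0,0,0],[0.2,-2.7,-4.9,0,0,0,0],[0.2,-0.33,-5.5,0,0,0,0],[0.2,-0.33,-5.5,0,0,0,0],[0.2,-0.33,-5.5,0,0,0,0],[0.2,-0.33,-5.5,0,0,0,0],[0.2,-0.33,-5.5,0,0,0,0]]]'
python3 -c "
from h import *
to([.5235,-.186,.1745],[-.099,.995])"
```

```text
clock: 1.1
position: [0.3546, 0.3873, 0.3011]
tool_rot: [-0.0, -0.049, 0.999, -0.0]
force: [0.1, -0.3, -0.0]
grip_width: 0.0511
grip_force: 0.0
clock: 2.1
position: [0.4917, -0.0231, 0.3011]
tool_rot: [-0.0, -0.049, 0.999, 0.0]
force: [1.2, 0.3, -0.6]
grip_width: 0.0512
grip_force: 0.0
t 2.1 pos [ 0.4917 -0.0231  0.3011] F [ 1.2  0.3 -0.6] w 0.0512 gf 0.0 q [-0.09  0.32  0.1   1.85 -0.04  0.97  1.7 ]
 shift now-axes [ -1.58 -16.53  12.66] shift goal-axes [ -1.55 -16.53  12.66] turn [ 0.01 -0.01 -0.1 ]
```

```bash
python3 -m inch '[[[0.2,-0.5,-5.5,0,0,0,0],[0.2,-0.5,-5.5,0,0,0,0],[0.2,-0.55,-5.5,0,0,0,0],[0.2,0,0,4,0,0,0],[0.2,0,0,4,0,0,0],[0.2,0,0,2.6,0,0,0],[0.2,0,0,2,0,0,0],[0.2,0,0,0,0,0,0]]]'
python3 -c "
from h import *
to([.5235,-.186,.1745],[-.099,.995]); cam('wrist','w1.png')"
```

```text
clock: 3.1
position: [0.522, -0.1836, 0.1737]
tool_rot: [-0.002, -0.049, 0.999, 0.001]
force: [0.4, -0.5, 0.3]
grip_width: 0.0514
grip_force: 0.0
t 3.1 pos [ 0.522  -0.1836  0.1737] F [ 0.4 -0.5  0.3] w 0.0514 gf 0.0 q [ 0.21  0.57  0.12  1.85 -0.1   0.73  2.05]
 shift now-axes [-0.13 -0.25 -0.08] shift goal-axes [-0.13 -0.25 -0.08] turn [ 0.09 -0.22 -0.11]
```

View pics/w1.png

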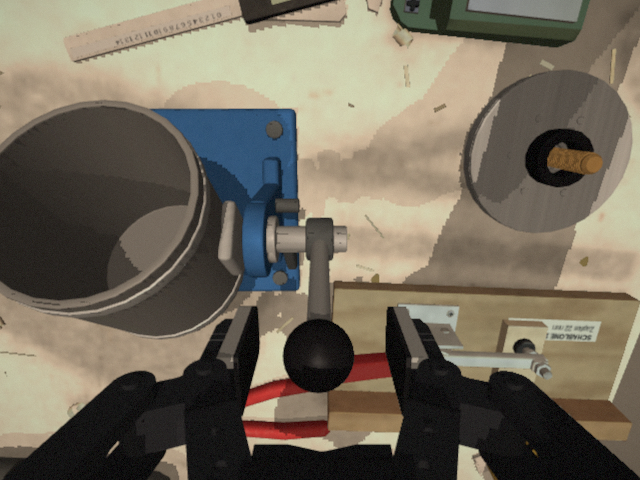

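The knob sits centred between the open fingers at (320,355). I'll close on it and follow the arc.

```bash
python3 -m inch '[[[-1,-0.1,-0.2,0,0,0,0],[-1,0,0,0,0,0,0],[-1,0,0,0,0,0,0],[-1,0,0,0,0,0,0]]]'
python3 -m inch '[[[-1,-0.64,0,0.13,0,0,0],[-1,-0.63,0,0.13,0,0,0],[-1,-1.23,0,0.43,0,0,0],[-1,-1.16,0,0.58,0,0,0],[-1,-1.08,0,0.73,0,0,0],[-1,0,0,0,0,0,0]]]'
```

```text
clock: 3.65
position: [0.5254, -0.1847, 0.1767]
tool_rot: [0.001, -0.049, 0.999, 0.001]
force: [-0.8, 4.4, 5.4]
grip_width: 0.0233
grip_force: 58.5
clock: 4.4
position: [0.5756, -0.1796, 0.1569]
tool_rot: [0.003, -0.051, 0.999, 0.0]
force: [4.8, 3.5, 2.2]
grip_width: 0.0223
grip_force: 59.7
```

```bash
python3 -m inch '[[[-1,-0.5,0,0.42,0,0,0],[-1,-0.4,0,0.4,0,0,0],[-1,0,0,0,0,0,0]]]'
python3 -m inch '[[[-1,-0.15,0,0.2,0,0,0],[-1,-0.15,0,0.2,0,0,0],[-1,0,0,0,0,0,0]]]'
cat > k.py <<'E'
from h import *
to([.58,-.18,.15])
for n in ('top','scene'):
    P=cloud(cam(n,n+'2.png')).reshape(-1,3)
    a=np.array([.995,.099]);b=np.array([-.099,.995]);d=P[:,:2]-[.520,-.2935]
    x,y,z=d@a,d@b,P[:,2]
    m=(abs(x)<.1)&(abs(y)<.054)&(z>.135)&(z<.2)
    # rim top: plane fit to points near top
    s=np.c_[x,y,z][m]
    for xx in np.arange(-.06,.061,.015):
        t=s[abs(s[:,0]-xx)<.004]
        if len(t): print(n,round(xx,3),len(t),np.percentile(t[:,2],[50,95]).round(4))
E
python3 k.py
```

```text
clock: 4.78
position: [0.5904, -0.1789, 0.1514]
tool_rot: [0.01, -0.05, 0.999, -0.001]
force: [11.8, 4.4, 8.3]
grip_width: 0.0
grip_force: 6.3
clock: 5.15
position: [0.5905, -0.1798, 0.1463]
tool_rot: [0.007, -0.049, 0.999, -0.001]
force: [8.6, 1.5, 4.6]
grip_width: -0.0001
grip_force: 4.4
t 5.15 pos [ 0.5905 -0.1798  0.1463] F [8.6 1.5 4.6] w -0.0001 gf 4.4 q [ 0.18  0.68  0.12  1.71 -0.11  0.75  2.02]
 shift now-axes [ 1.04  0.09 -0.38] shift goal-axes [ 1.04  0.09 -0.37] turn [-0.17  0.79  0.  ]
top -0.06 42 [0.1436 0.1455]
top -0.045 35 [0.1456 0.1485]
top -0.03 31 [0.1483 0.1508]
top -0.015 29 [0.1509 0.1546]
top 0.0 33 [0.1526 0.1563]
top 0.015 34 [0.1571 0.1601]
top 0.03 50 [0.1603 0.1649]
top 0.045 3 [0.1574 0.1588]
scene -0.06 87 [0.141 0.145]
scene -0.045 73 [0.1426 0.1474]
scene -0.03 73 [0.1438 0.1497]
scene -0.015 81 [0.1447 0.1529]
scene 0.0 96 [0.1478 0.1551]
scene 0.015 114 [0.1496 0.1585]
scene 0.03 137 [0.1519 0.1621]
scene 0.045 19 [0.1388 0.1429]
```

The knob slipped out of the grip with about 0.2 rad of tilt left. I'll go over it and push with shut fingers from behind, between the knob and the rod.

```bash
python3 -m inch '[[[-1,0,0,-6,0,0.8,0],[-1,0,0,-1,0,0,0],[-1,3.1,0,0,0,0,0],[-1,3.1,0,0,0,0,0],[-1,0,0,2,0,0,0],[-1,0,0,2.2,0,0,0],[-1,0,0,0,0,0,0]]]'
python3 -c "
from h import *
to([.5295,-.186,.172],[-.099,.995])"
```

```text
clock: 6.12
position: [0.5201, -0.1861, 0.1708]
tool_rot: [-0.009, -0.049, 0.999, 0.0]
force: [0.2, 0.1, 0.5]
grip_width: -0.0004
grip_force: 0.0
t 6.12 pos [ 0.5201 -0.1861  0.1708] F [0.2 0.1 0.5] w -0.0004 gf 0.0 q [ 0.2   0.58  0.13  1.84 -0.1   0.74  2.05]
 shift now-axes [-0.93 -0.08 -0.14] shift goal-axes [-0.93 -0.08 -0.12] turn [ 0.06 -0.98 -0.12]
```

```bash
python3 -m inch '[[[-1,-1,0,0,0,-0.9,0],[-1,-1,0,0,0,0,0],[-1,-0.7,0,0.4,0,0,0],[-1,-0.6,0,0.4,0,0,0],[-1,-0.4,0,0.2,0,0,0],[-1,0,0,0,0,0,0]]]'
python3 k.py
```

```text
clock: 6.88
position: [0.5571, -0.1832, 0.1611]
tool_rot: [-0.001, -0.048, 0.999, -0.0]
force: [-3.6, -1.3, -2.8]
grip_width: 0.0002
grip_force: 2.2
t 6.88 pos [ 0.5571 -0.1832  0.1611] F [-3.6 -1.3 -2.8] w 0.0002 gf 2.2 q [ 0.19  0.63  0.12  1.77 -0.11  0.75  2.04]
 shift now-axes [-2.31  0.1   1.11] shift goal-axes [-2.31  0.1   1.11] turn [ 0.  -0.1  0. ]
top -0.045 77 [0.1526 0.1569]
top -0.03 34 [0.1535 0.1568]
top -0.015 29 [0.1516 0.1563]
top 0.0 28 [0.1522 0.1562]
top 0.015 31 [0.1537 0.1563]
top 0.03 37 [0.1532 0.1559]
top 0.045 99 [0.1526 0.157 ]
scene -0.045 140 [0.1468 0.1544]
scene -0.03 106 [0.1465 0.1549]
scene -0.015 94 [0.1462 0.1545]
scene 0.0 91 [0.1466 0.1545]
scene 0.015 91 [0.1466 0.1548]
scene 0.03 88 [0.1465 0.1551]
scene 0.045 201 [0.1468 0.1555]
```

```bash
python3 -m inch '[[[-1,-0.3,0,0.1,0,0,0],[-1,-0.2,0,0.1,0,0,0],[-1,0,0,0,0,0,0]]]'
python3 -m inch '[[[-1,-0.3,0,0.1,0,0,0],[-1,0,0,0,0,0,0]]]'
```

```text
clock: 7.35
position: [0.5584, -0.1831, 0.16]
tool_rot: [-0.004, -0.048, 0.999, 0.001]
force: [-13.7, -1.0, 8.6]
grip_width: 0.0002
grip_force: 7.2
clock: 7.6
position: [0.5584, -0.1828, 0.159]
tool_rot: [-0.007, -0.048, 0.999, 0.001]
force: [-20.7, -1.1, 15.2]
grip_width: 0.0004
grip_force: 10.4
```

```bash
python3 -m inch '[[[-1,2,0,-1,0,0.5,0],[-1,0,0,-5,0,0,0],[-0.1,0,0,-5,0,0,0],[-0.1,1.7,4.2,0,0,0,0],[-0.1,1.7,4.2,0,0,0,0],[-0.1,1.7,4.2,0,0,0,0],[-0.1,1.8,4.4,0,0,0,0],[-0.1,0,0,0,0,0,0]]]'
python3 - <<'E'
from h import *
P=np.load('top.npy')[305:440,255:310].reshape(-1,3); a=P[(P[:,2]>.09)]
print('vise>.09',a.min(0),a.max(0)); 
to([.4525,-.023,.047],[-.099,.995])
im=cam('top','top3.png'); P=cloud(im).reshape(-1,3)
d=P-[.520,-.2935,0]; r=np.hypot(d[:,0],d[:,1]); m=(r<.06)&(r>.04)&(abs(P[:,2]-.155)<.004)
q=P[m]; print(m.sum(),q.mean(0),q[:,2].std()); print(cv2.minEnclosingCircle((q[:,:2]*1000).astype(np.float32)),cv2.fitEllipse((q[:,:2]*1000).astype(np.float32)))
from numpy.linalg import lstsq
print('plane',lstsq(np.c_[d[m][:,:2],np.ones(m.sum())],q[:,2],rcond=None)[0])
S=cloud(cam('scene')).reshape(-1,3); d=S-[.520,-.2935,0]; r=np.hypot(d[:,0],d[:,1]); m=(r<.06)&(abs(S[:,2]-.155)<.003); q=S[m]
print('scene',m.sum(),cv2.minEnclosingCircle((q[:,:2]*1000).astype(np.float32)))
q=S[(np.hypot(S[:,0]-.4525,S[:,1]+.023)<.03)&(S[:,2]>.05)&(S[:,2]<.08)]; print('studS',len(q),q.mean(0),q.max(0),q.min(0))
c=cam('wrist','w2.png'); P=cloud(c).reshape(-1,3)
q=P[(np.hypot(P[:,0]-.4525,P[:,1]+.023)<.03)&(P[:,2]>.06)&(P[:,2]<.08)]; print('studW',len(q),q.mean(0),q.max(0),q.min(0))
q=P[(np.hypot(P[:,0]-.4525,P[:,1]+.023)<.07)&(P[:,2]>.02)&(P[:,2]<.028)]; print('discW',len(q),cv2.minEnclosingCircle((q[:,:2]*1000).astype(np.float32)))
E
```

```text
clock: 8.6
position: [0.4621, -0.0171, 0.2706]
tool_rot: [-0.002, -0.052, 0.999, 0.001]
force: [-0.2, -0.7, 0.3]
grip_width: 0.0387
grip_force: 0.0
vise>.09 [ 0.1887919  -0.19423619  0.09000507] [ 0.39347791 -0.06758786  1.17206455]
t 8.6 pos [ 0.4621 -0.0171  0.2706] F [-0.2 -0.7  0.3] w 0.0387 gf 0.0 q [-0.12  0.31  0.12  1.97 -0.05  0.87  1.71]
 shift now-axes [ 0.94 -0.54 22.36] shift goal-axes [ 1.01 -0.49 22.36] turn [ 0.13 -0.19  0.3 ]
350 [ 0.52169879 -0.29260976  0.15450863] 0.0017095553058290485
((521.054931640625, -291.8376159667969), 52.3759651184082) ((521.1422729492188, -292.1857604980469), (99.48816680908203, 99.68146514892578), 66.46900939941406)
plane [-0.00551539 -0.00125153  0.15451912]
scene 384 ((520.830322265625, -291.9873962402344), 53.91071701049805)
studS 77 [ 0.45231387 -0.02488387  0.0624047 ] [ 0.4596828  -0.01460804  0.07258746] [ 0.44607893 -0.03157137  0.05029695]
studW 201 [ 0.45302166 -0.02127042  0.07059742] [ 0.46048961 -0.01493328  0.07476448] [ 0.4471885  -0.02781131  0.06049192]
discW 9402 ((454.1167907714844, -21.10455894470215), 59.12696075439453)
```

View pics/w2.png

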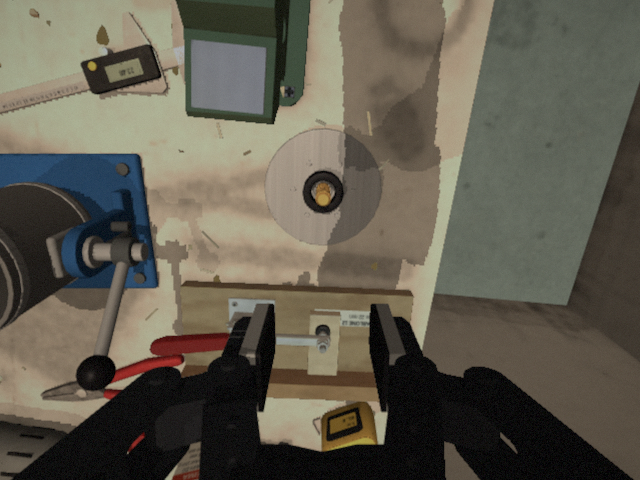

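The wrist view shows the lids at (322,190) with open bench around them and the vise above at (230,70), clear. Drum is upright, mouth at (0.521,-0.292), rim z 0.1545. Descend to the stud.

```bash
python3 -m inch '[[[-0.1,0.95,-0.4,0,0,0,0],[-0.1,0,0,5,0,0,0],[-0.1,0,0,5,0,0,0],[-0.1,0,0,5,0,0,0],[-0.1,0,0,4,0,0,0],[-0.1,0,0,1.5,0,0,0],[-0.1,0,0,0,0,0,0]]]'
python3 - <<'E'
from h import *
to([.453,-.022,.048],[-.099,.995])
c=cam('wrist','w3.png'); print(c['xyz'])
E
```

```text
clock: 9.62
position: [0.4505, -0.0276, 0.0634]
tool_rot: [-0.005, -0.048, 0.999, -0.0]
force: [-0.6, -0.8, -0.2]
grip_width: 0.0386
grip_force: 0.0
t 9.62 pos [ 0.4505 -0.0276  0.0634] F [-0.6 -0.8 -0.2] w 0.0386 gf 0.0 q [-0.04  0.66  0.06  2.19 -0.12  0.31  1.78]
 shift now-axes [-0.31  0.54  1.53] shift goal-axes [-0.3   0.54  1.54] turn [-0.01 -0.55 -0.22]
[ 0.37114004 -0.03490754  0.20684836]
```

View pics/w3.png

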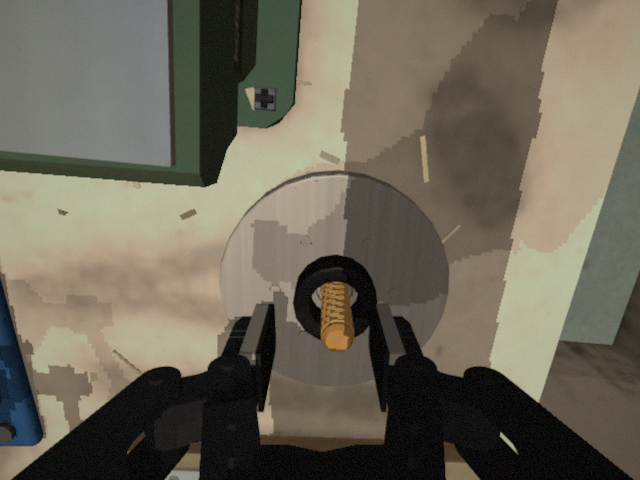

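The stud top (337,340) is between the fingers, slightly right of centre, in line with the computed 5 mm correction.

```bash
python3 -m inch '[[[-0.1,-0.3,0.54,0,0,-0.5,-0.2],[-0.1,0,0,1.1,0,0,0],[-0.1,0,0,0.45,0,0,0],[-0.1,0,0,0,0,0,0]]]'
python3 -c "
from h import *
to([.453,-.022,.048],[-.099,.995])"
```

```text
clock: 10.18
position: [0.4536, -0.0207, 0.0485]
tool_rot: [0.0, -0.05, 0.999, 0.0]
force: [-0.2, 0.5, -0.4]
grip_width: 0.0386
grip_force: 0.0
t 10.18 pos [ 0.4536 -0.0207  0.0485] F [-0.2  0.5 -0.4] w 0.0386 gf 0.0 q [-0.05  0.69  0.05  2.2  -0.13  0.26  1.78]
 shift now-axes [ 0.07 -0.13  0.05] shift goal-axes [ 0.07 -0.13  0.05] turn [0.   0.05 0.1 ]
```

```bash
python3 -m inch '[[[-1,0,0,0,0,0,0],[-1,0,0,0,0,0,0],[-1,0,0,0,0,0,0],[-1,0,0,0,0,0,0],[-1,0,0,-1,0,0,0],[-1,0,0,-2,0,0,0],[-1,0,0,0,0,0,0]]]'
python3 -m inch '[[[-1,0,0,-4,0,0,0],[-1,0,0,-5,0,0,0],[-1,0,0,-5,0,0,0],[-1,0,0,0,0,0,0]]]'
python3 -c "
from h import *
to([.521,-.292,.2],[-.099,.995])"
```

```text
clock: 11.05
position: [0.4546, -0.0203, 0.0799]
tool_rot: [0.002, -0.051, 0.999, 0.0]
force: [0.4, 0.6, -4.8]
grip_width: 0.0122
grip_force: 58.7
clock: 11.55
position: [0.4558, -0.0205, 0.2215]
tool_rot: [0.004, -0.051, 0.999, 0.0]
force: [0.7, -0.1, -5.4]
grip_width: 0.0119
grip_force: 60.4
t 11.55 pos [ 0.4558 -0.0205  0.2215] F [ 0.7 -0.1 -5.4] w 0.0119 gf 60.4 q [-0.12  0.37  0.13  2.06 -0.07  0.71  1.74]
 shift now-axes [ -3.72 -27.67   2.19] shift goal-axes [ -3.8  -27.66   2.15] turn [-0.02  0.51  0.12]
```

```bash
python3 -m inch '[[[-1,0,0,-4,0,0.5,0],[-1,-0.5,-3.7,0,0,0,0],[-1,-0.6,-4.4,0,0,0,0],[-1,-0.6,-4.4,0,0,0,0],[-1,-0.6,-4.4,0,0,0,0],[-1,-0.6,-4.4,0,0,0,0],[-1,-0.5,-3.7,0,0,0,0],[-1,-0.4,-2.6,0,0,0,0]]]'
python3 -m inch '[[[-1,0,0,0,0,0,0],[-1,0,0,0,0,0,0]]]'
cat > l.py <<'E'
from h import *
o=monitor.get_obs(); p=o['position']; to([.521,-.292,.2],[-.099,.995])
import sys; zoff=float(sys.argv[1])  # expected disc top below TCP
for n in ('top','scene','wrist'):
    P=cloud(cam(n,sys.argv[2]+n+'.png')).reshape(-1,3); d=P-p
    q=P[(np.hypot(d[:,0],d[:,1])<.075)&(abs(d[:,2]+zoff)<.006)]
    if len(q)<50: print(n,len(q)); continue
    m=q.mean(0); f=np.linalg.lstsq(np.c_[q[:,:2]-m[:2],np.ones(len(q))],q[:,2],rcond=None)[0]
    c=cv2.minEnclosingCircle((q[:,:2]*1000).astype(np.float32)); print(n,len(q),'circle',c,'tilt',f.round(3))
E
python3 l.py 0.0245 a
```

```text
clock: 12.55
position: [0.518, -0.2928, 0.2556]
tool_rot: [-0.006, -0.05, 0.999, 0.001]
force: [1.2, -0.5, -5.2]
grip_width: 0.0119
grip_force: 60.8
clock: 12.8
position: [0.5182, -0.2899, 0.2564]
tool_rot: [-0.005, -0.051, 0.999, 0.001]
force: [-0.2, -0.4, -3.9]
grip_width: 0.0112
grip_force: 60.8
t 12.8 pos [ 0.5182 -0.2899  0.2564] F [-0.2 -0.4 -3.9] w 0.0112 gf 60.8 q [ 0.34  0.53  0.18  1.64 -0.11  0.99  2.24]
 shift now-axes [-0.32 -0.25  5.64] shift goal-axes [-0.26 -0.24  5.64] turn [ 0.19 -0.58  0.13]
top 135 circle ((490.0459899902344, -332.932861328125), 29.73477554321289) tilt [0.019 0.04  0.231]
scene 1831 circle ((516.8173217773438, -290.9985656738281), 60.19502258300781) tilt [-0.004  0.011  0.231]
wrist 32528 circle ((517.755615234375, -288.9019775390625), 59.227142333984375) tilt [-0.007 -0.002  0.233]
```

```bash
python3 -m inch '[[[-1,-0.33,-0.23,0,0.2,-0.5,0],[-1,0,0,2,0,0,0],[-1,0,0,2,0,0,0],[-1,0,0,0.8,0,0,0],[-1,0,0,0,0,0,0]]]'
python3 l.py 0.0245 b
```

```text
clock: 13.58
position: [0.5227, -0.2934, 0.2104]
tool_rot: [0.001, -0.051, 0.999, -0.002]
force: [0.7, -1.2, -4.4]
grip_width: 0.0114
grip_force: 60.7
t 13.57 pos [ 0.5227 -0.2934  0.2104] F [ 0.7 -1.2 -4.4] w 0.0114 gf 60.7 q [ 0.35  0.58  0.17  1.69 -0.12  0.87  2.25]
 shift now-axes [0.16 0.16 1.04] shift goal-axes [0.16 0.16 1.04] turn [-0.18  0.08  0.11]
top 141 circle ((494.23687744140625, -334.2647705078125), 31.17354393005371) tilt [0.025 0.    0.185]
scene 1881 circle ((520.8917846679688, -293.9359436035156), 60.806373596191406) tilt [0.008 0.005 0.185]
wrist 32553 circle ((522.4696044921875, -293.1245422363281), 59.042869567871094) tilt [ 0.004 -0.005  0.186]
```

View pics/bscene.png

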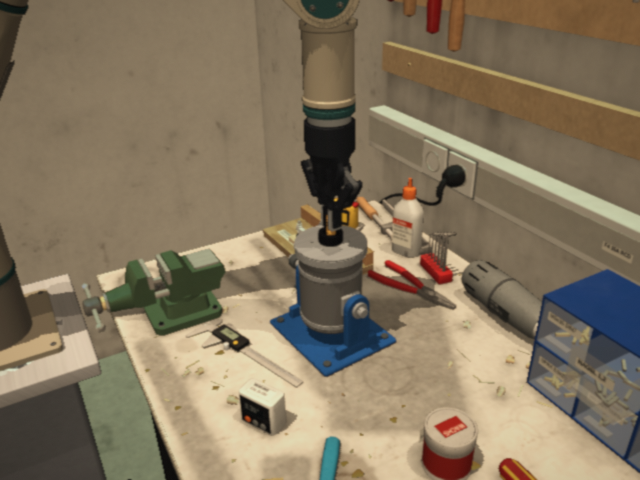

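The lids hang level over the upright drum (scene, 332,245), with everything else in place. I'll lower slowly.

```bash
python3 -m inch '[[[-1,0.1,0.13,0,-0.1,0,0],[-1,0,0,0.5,0,0,0],[-1,0,0,0.4,0,0,0],[-1,0,0,0.3,0,0,0],[-1,0,0,0,0,0,0]]]'
python3 -m inch '[[[-1,0,0,0.3,0,0,0],[-1,0,0,0.2,0,0,0],[-1,0,0,0,0,0,0]]]'
```

```text
clock: 14.35
position: [0.5214, -0.2923, 0.1981]
tool_rot: [0.001, -0.05, 0.999, -0.001]
force: [0.6, -1.0, -3.9]
grip_width: 0.0115
grip_force: 60.7
clock: 14.72
position: [0.5215, -0.2923, 0.1934]
tool_rot: [0.001, -0.05, 0.999, -0.001]
force: [-0.1, -0.0, -4.9]
grip_width: 0.0116
grip_force: 60.7
```

```bash
python3 -m inch '[[[-1,0,0,0.15,0,0,0],[-1,0,0,0,0,0,0]]]'
python3 -m inch '[[[-1,0,0,0.15,0,0,0],[-1,0,0,0,0,0,0]]]'
python3 l.py 0.0245 c
```

```text
clock: 14.98
position: [0.5218, -0.2926, 0.1922]
tool_rot: [0.001, -0.05, 0.999, -0.001]
force: [0.8, 0.7, -4.2]
grip_width: 0.0119
grip_force: 60.8
clock: 15.22
position: [0.5218, -0.2927, 0.1921]
tool_rot: [0.001, -0.05, 0.999, -0.001]
force: [-2.6, 0.5, 6.5]
grip_width: 0.0114
grip_force: 62.0
t 15.22 pos [ 0.5218 -0.2927  0.1921] F [-2.6  0.5  6.5] w 0.0114 gf 62.0 q [ 0.36  0.6   0.17  1.72 -0.13  0.83  2.25]
 shift now-axes [ 0.07  0.07 -0.79] shift goal-axes [ 0.08  0.07 -0.79] turn [-0.13  0.16  0.08]
top 129 circle ((493.46466064453125, -334.24713134765625), 30.216468811035156) tilt [0.044 0.036 0.167]
scene 1859 circle ((520.7266235351562, -293.6215515136719), 60.77312469482422) tilt [0.002 0.006 0.166]
wrist 32593 circle ((520.9755249023438, -291.84735107421875), 59.127933502197266) tilt [0.002 0.001 0.167]
```

Contact felt and disc top at 0.167 m, exactly the seated height. Release and go down to the collar.

```bash
python3 -m inch '[[[-1,0,0,-0.1,0,0,0],[0.5,0,0,0,0,0,0],[0.5,0,0,0,0,0,0],[0.5,0,0,0,0,0,0],[0.5,0,0,0,0,0,0]]]'
python3 l.py 0.0245 d
```

```text
clock: 16.0
position: [0.5217, -0.2925, 0.1915]
tool_rot: [0.001, -0.05, 0.999, -0.001]
force: [0.5, 0.4, 0.1]
grip_width: 0.0643
grip_force: 0.0
t 16.0 pos [ 0.5217 -0.2925  0.1915] F [0.5 0.4 0.1] w 0.0643 gf 0.0 q [ 0.36  0.6   0.17  1.72 -0.13  0.83  2.25]
 shift now-axes [ 0.06  0.05 -0.85] shift goal-axes [ 0.06  0.06 -0.85] turn [-0.1   0.1   0.09]
top 138 circle ((494.112060546875, -333.11065673828125), 31.89593505859375) tilt [0.025 0.041 0.167]
scene 1831 circle ((520.1732788085938, -292.561767578125), 61.88954162597656) tilt [0.006 0.011 0.166]
wrist 35586 circle ((520.9639892578125, -291.9073486328125), 59.15620040893555) tilt [0.002 0.001 0.167]
```

View pics/dwrist.png

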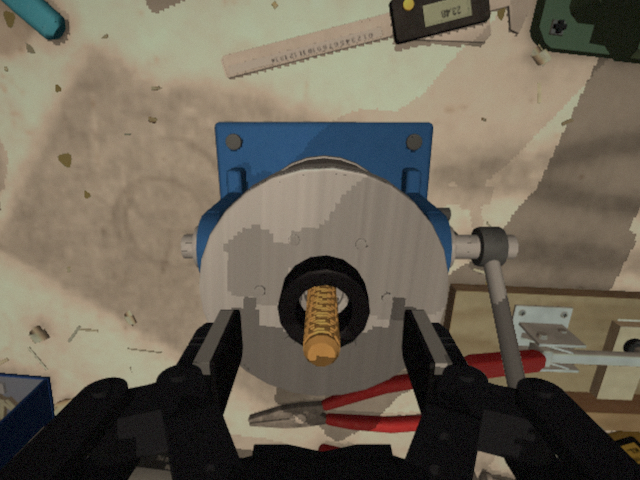

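The lid sits level and centred, with the stud tip at (322,350) midway between the fingers. Now down to the collar.

```bash
python3 -m inch '[[[0.5,0,0,1,0,0,0],[0.5,0,0,0.8,0,0,0],[0.5,0,0,0.5,0,0,0],[0.5,0,0,0,0,0,0]]]'
python3 -m inch '[[[-0.1,0,0,0,0,0,0],[-1,0,0,0,0,0,0],[-1,0,0,0,0,0,0],[-1,0,0,0,0,0,0],[-1,0,0,0,0,0,0]]]'
```

```text
clock: 16.65
position: [0.5213, -0.2923, 0.1679]
tool_rot: [0.0, -0.05, 0.999, -0.001]
force: [-0.6, 0.3, 0.1]
grip_width: 0.0641
grip_force: 0.0
clock: 17.27
position: [0.522, -0.2926, 0.1692]
tool_rot: [0.001, -0.05, 0.999, -0.001]
force: [-1.1, 1.0, 5.9]
grip_width: 0.0374
grip_force: 60.7
```

```bash
python3 -m inch '[[[-1,0,0,-0.2,0,0,0],[-1,0,0,-0.3,0,0,0],[-1,0,0,-0.5,0,0,0],[-1,0,0,-0.5,0,0,0],[-1,0,0,0,0,0,0]]]'
python3 l.py 0.001 e
python3 - <<'E'
import cv2,numpy as np
a=cv2.imread('pics/escene.png')[180:380,230:430]; cv2.imwrite('pics/e1.png',cv2.resize(a,(600,600),interpolation=2))
E
```

```text
clock: 17.9
position: [0.522, -0.2927, 0.1841]
tool_rot: [0.001, -0.05, 0.999, -0.001]
force: [0.1, -0.1, -2.5]
grip_width: 0.0372
grip_force: 60.3
t 17.9 pos [ 0.522  -0.2927  0.1841] F [ 0.1 -0.1 -2.5] w 0.0372 gf 60.3 q [ 0.36  0.61  0.17  1.72 -0.13  0.81  2.26]
 shift now-axes [ 0.09  0.07 -1.59] shift goal-axes [ 0.09  0.08 -1.59] turn [-0.14  0.15  0.1 ]
top 169 circle ((495.5107421875, -334.29736328125), 33.82765197753906) tilt [0.028 0.059 0.182]
scene 1695 circle ((518.937255859375, -293.0318603515625), 60.41543960571289) tilt [0.001 0.005 0.181]
wrist 39096 circle ((520.7694702148438, -292.2926330566406), 59.059078216552734) tilt [0.002 0.    0.182]
```

View pics/e1.png

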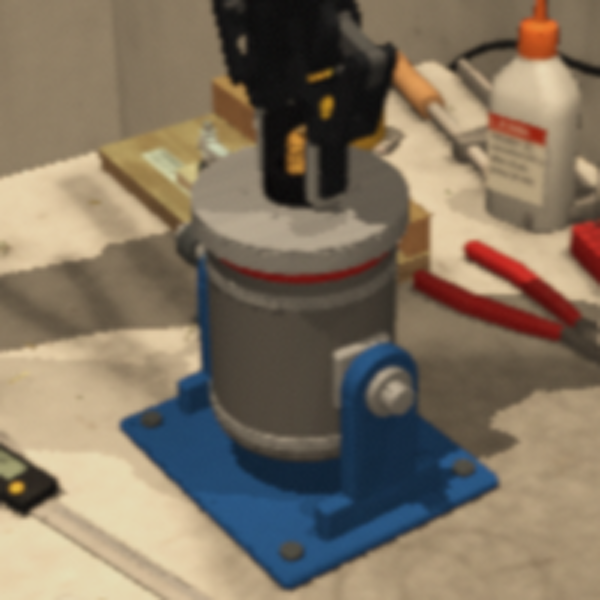

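The outer lid is up 15 mm and level, with the red seal visible below it at (305,278), still on the rim. I'll keep lifting straight up.

```bash
python3 -m inch '[[[-1,0,0,-0.8,0,0,0],[-1,0,0,-1,0,0,0],[-1,0,0,-1.2,0,0,0],[-1,0,0,-1.2,0,0,0],[-1,0,0,-1.5,0,0,0],[-1,0,0,-1.5,0,0,0],[-1,0,0,-1.5,0,0,0],[-1,0,0,-1.5,0,0,0]]]'
python3 -m inch '[[[-1,0,0,-1,0,0,0],[-1,0,0,0,0,0,0],[-1,0,0,0,0,0,0],[-1,0,0,0,0,0,0]]]'
python3 l.py 0.001 f
python3 - <<'E'
from h import *
c=eyes.read_camera('scene'); S=cloud(c).reshape(-1,3); d=S-[.521,-.292,0]; r=np.hypot(d[:,0],d[:,1])
q=S[(r<.055)&(S[:,2]>.158)&(S[:,2]<.168)]; f=np.linalg.lstsq(np.c_[q[:,:2]-q[:,:2].mean(0),np.ones(len(q))],q[:,2],rcond=None)[0]
print('inner disc',len(q),np.median(q,0),f,cv2.minEnclosingCircle((q[:,:2]*1000).astype(np.float32)))
q=S[(r<.02)&(S[:,2]>.18)&(S[:,2]<.225)]; print('stud',len(q),q.mean(0),q[:,2].max())
a=c['color'][100:400,180:480,::-1]; cv2.imwrite('pics/f1.png',cv2.resize(a,(600,600)))
E
```

```text
clock: 19.05
position: [0.5215, -0.2923, 0.2867]
tool_rot: [0.001, -0.05, 0.999, -0.001]
force: [-0.2, -0.3, -2.7]
grip_width: 0.0373
grip_force: 60.3
clock: 19.55
position: [0.5211, -0.2921, 0.2949]
tool_rot: [0.0, -0.05, 0.999, -0.0]
force: [-0.4, 0.0, -2.4]
grip_width: 0.0376
grip_force: 60.3
t 19.55 pos [ 0.5211 -0.2921  0.2949] F [-0.4  0.  -2.4] w 0.0376 gf 60.3 q [ 0.34  0.49  0.19  1.59 -0.1   1.06  2.23]
 shift now-axes [0.02 0.02 9.49] shift goal-axes [0.01 0.01 9.49] turn [-0.05  0.03  0.09]
top 88 circle ((492.0878601074219, -337.51226806640625), 24.41053581237793) tilt [-0.083 -0.13   0.292]
scene 1664 circle ((520.48193359375, -294.8052673339844), 61.05488204956055) tilt [0.004 0.01  0.292]
wrist 39599 circle ((520.6403198242188, -291.90704345703125), 59.386531829833984) tilt [0.002 0.    0.293]
inner disc 1540 [ 0.51517115 -0.3019559   0.16235741] [0.00736243 0.01209061 0.16218555] ((519.9855346679688, -294.3258361816406), 51.64197540283203)
stud 188 [ 0.51898859 -0.29676383  0.19903137] 0.21601614948408188
```

View pics/f1.png

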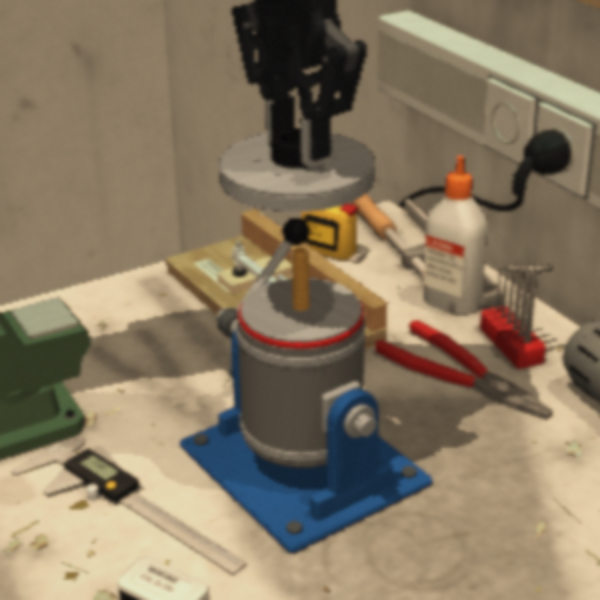

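The outer lid hangs level at (297,172), its skirt at about z 0.277, clear of the stud top at (300,250), z 0.216. The inner lid is seated level with its seal on the rim (disc at z 0.162–0.163), and the tools haven't moved.

```bash
python3 -c "
from h import *
print(monitor.get_obs()['joint_vel'].round(3)); print(ticket.hand_in())"
```

```text
[ 0.    -0.004 -0.     0.    -0.001  0.003 -0.   ]
the job is handed in; nothing more can be done
None
```

The job is handed in at about 20 s of the 62 s: the drum is upright against its stop, the inner lid is seated level with its seal on the rim, and the outer lid is held level and still above the drum, about 60 mm clear of the stud; the lever knob slipped from the grip once, so I finished that swing by pushing it with shut fingers.

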